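# Refit the kiln control box's fuse and switch it on

## Task

The kiln's control box stands on the bench with its cover off, and the front one of its two fuse holders is empty. Pick up the spare fuse, centre it over the two empty spring clips and press it straight down, feeling your way, until it has snapped in and both its ends bear level on the porcelain underneath, which cracks if the fuse is driven onto it with more than 30 N; the height of the holder differs from box to box. Only then let go and push the red isolator paddle all the way over to on; leave the glaze jar and the timer where they stand.

Things in the scene. Friction and masses are not known exactly. Their poses are not given: they have to be found in the camera images.
- control_box: Kiln control box, cover off, fixed: a shallow grey steel tray 140 (its x) x 256 (its y) x 22 mm high; origin at the centre of its underside, z up; at yaw 0 its x points away from the robot, y left. It carries two white porcelain fuse holders with brass clips: the front one is empty, the rear one, 64 mm behind, holds a like fuse that stays. The isolator switch is at its right end (-y).
- front_holder: Two threaded studs of the empty front holder (origin midway between their feet on the tray, 9 mm above the bench, axes as the box's). The holder, porcelain and clips as one, is clamped somewhere along them by nuts, rigidly and level, at a height set by hand: 0 to 16 mm below its topmost place, not measured. Porcelain rests under the two end caps give 0.2 mm per 6 N.
- clip_seat (a point): The fuse's centre when fully home, IF the holder were at its topmost place: x -27, y +45, z +61 mm in the box's frame, axes as the box's. True home is 0 to 16 mm lower, straight below. The fuse lies along y. The two clips, centred 30 mm either side along y, leave 47 mm free between them for fingers; the porcelain there is 25 mm below the fuse's centre. Friction can hold the fuse short of home.
- clip_left (a point): Nip of the left clip, midway between its two leaves, holder topmost (so 0 to 16 mm lower in truth): 30 mm along +y from clip_seat, 4.5 mm above it. Sprung brass leaves, 13 mm wide (y), stand either side (x); their lips flare to a mouth 31 mm wide about 9 mm above the nip and narrow to 18 mm at the nip, where they stop the 22 mm cap until it spreads them.
- clip_right (a point): Nip of the right clip, alike, 30 mm along -y. Feel of pressing, both clips together: caps meet the nips with the fuse 11 mm above true home; the push climbs to 7 to 15 N some 6 to 9 mm above home, falls to 1 to 4 N in the last 3 mm, and then climbs steeply on the porcelain: near it go below 10 mm/s and stop at 6 to 15 N. Arms yield a few mm under such loads and spring on when the clips give.
- fuse_centre (a point): Spare fuse, loose on the bench, at its centre, 11 mm above its underside. 76 mm long along its y, alike end for end, about 80 g, z up. Square white ceramic body 22 x 22 mm, 46 mm long, rounded edges, blue panel on top; on each end a round bright steel cap 22 mm in diameter with a chamfered end. Grip the body across its x, mid-length; tips may reach to 20 mm below this centre.
- spare_fuse: The same spare fuse; this origin is the centre of its underside.
- isolator (a joint): Isolator paddle on the control box, hinged about the box's y: 0 = off, leaning 0.5 rad from upright to the box's -x side; 1.0 rad = on, leaning as far to the +x side, against its stop. It starts within 0.12 rad of off, stays where it is left and takes 1 to 2 N at its end.
- isolator_tip (a point): Middle of the thick end of the red isolator paddle, which is 24 mm wide (y), 10 to 13 mm thick and ends 5 mm beyond this point. Its pivot is at x -5, y -85, z 31 mm in the box's frame, 49 mm from this point; below it is a grey block 66 (x) x 44 (y) mm, its top 32 mm above the bench. Push it with fingertips about 50 mm above the bench.
- glaze_jar: Small round teal glaze jar with a white lid, 49 mm in diameter, 56 mm tall, loose; origin at the centre of its underside. It and the spare fuse start on opposite sides of the control box.
- timer: White and orange clockwork timer, round, 64 mm in diameter, 42 mm tall, loose, to the right of and behind the box; origin at the centre of its underside.
Mind the look-alikes: they are no part of the job. There is more than one size of the spare_fuse; the job needs the smaller.

How it is judged:
By the outcome, as a careful person would: the job done as asked, in the order asked, and still so for the second after the job is handed in, with the robot touching nothing.
It also fails if it takes over 64 s, if anything falls off the work surface, if the arm or the gripper's body presses on something with over 40 N, if the wrist force passes 120 N, or if a joint passes its speed limit or range.

## Robot

A 6-joint arm with a two-finger parallel gripper is mounted at the origin on the work surface; the furniture and walls round the work are solid. World frame = base frame: x ahead of the robot, y to its left, z up, the work surface at z = 0. Lengths are in m, angles in degrees, forces in N, time in s.
With the tool pointing down it reaches from about 0.3 to 1 m from the base axis. Payload 5.1 kg.
Tool frame: the origin (TCP) lies at the very end of the fingers, on their centre line; the grasp point (between the pads) lies 19 mm behind it; y points along the fingers, x is the direction in which the jaws open and shut, and the axes are right-handed (so a half turn about y gives the same grasp; the last joint's range is limited). The gripper opens to 95 mm and grips with 3 to 60 N. Pads are 20 mm wide; open, the fingers measure 119 mm over their backs; the gripper's body (75 mm by 180 mm) begins 59 mm behind the grasp point.
Start: joints at [67.002, 7.093, 94.555, -0, 78.352, -4.733], TCP at [0.204, 0.617, 0.215] pointing down, gripper open.
Joint ranges: [-149.61, 149.61], [-58.7, 133.49], [1.44, 155.28], [-77.14, 257.14], [18.33, 153.61], [-166.67, 166.67]. Speed limits (degrees/s): [147.25, 147.25, 180, 180, 180, 180].

## Interface

Orientations are given as [roll, pitch, yaw] about the fixed x, y, z axes, in that order (R = Rz(yaw) Ry(pitch) Rx(roll)).
In Python, from rig import bot gives the robot as it stands.
- The arm moves only by the tool jog_arm, never from a script. Its argument "deltas" is a list that holds one entry, the list of rows, each a list of 7 numbers: the gripper's target within -1 to 1 (fully open at 1, half-way at 0, shut at -1), then the shift along the tool's x, y, z in m, then the turn, a rotation vector about the tool's x, y, z in degrees. A call has 1 to 8 rows; each row shifts and turns the commanded pose from where the row before left it, along the tool's axes as they then stand; what a row does not reach is not made up. A row lasts 1/8 s, in which the tool goes at most 62.5 mm and 10.7 degrees, less where a joint would pass 70% of its speed; a pose out of reach is approached as far as the arm can. A call with a gripper value outside its range is refused whole. The fingers move at their own pace and stop on an object; "newtons" is the grip in N (left out, the last holds). Time passes only in rows, so rows that do not move let the fingers close. It gives the time, the measured TCP pose, the force and the opening at its end, in the units of the state.
- bot.get_state(): the state, without advancing time (a new reading comes with each control period).
- bot.camera(name): name is "scene" or "top"; returns a dict with "img" (420x560x3 uint8, red, green, blue), "range_z" (420x560 float32, m along the optical axis (not along the pixel's ray), 0 where there is no reading), "fx", "fy", "cx", "cy" (pixels), "xyz" and "rotation" of the camera in the world. Camera axes: x right, y down, z forward; pixel columns grow to the right and rows downward; lengths in m; the calibration is good to about 2 mm. A picture is of the moment at which its call begins.
- bot.close_job(): hands the job in, once; it reports no verdict.
The state is a dict: "clock": time; "q": joint angles; "qd": joint speeds; "effort": joint torques, N m; "tool_pos": TCP position; "ee_rot": TCP orientation; "ft_force": force on the tool from outside, world axes, zero at the start; "torque": the same for the moment, N m; "width": finger opening in m.
Only numpy, scipy, OpenCV 4.12 (cv2) and the standard library are available. Lean on these libraries where they do the work, as an engineer would, in place of code of your own. Each camera call takes 0.05 s, during which the arm holds its last target.

## Working session

There is one attempt and no reset: what is moved stays moved. The work goes in short steps, Python scripts to look and compute and a tool call to move; the robot and the scene stay as the last step left them, time stands still between calls to the robot, and variables do not carry over. Pictures are saved under pics/ and viewed, and the job is handed in when it is done.

Besides the shell and the picture viewer there is one more tool, called after ">>>" as name(argument=value, ...) on one line, values as JSON. jog_arm: Moves the arm, as the interface text tells. Its arguments: {"type":"object","properties":{"deltas":{"type":"array","items":{"type":"array","items":{"type":"array","items":{"type":"number"}}}},"newtons":{"type":"number"}},"required":["deltas"]}

```bash
ls; mkdir -p pics; python3 - <<'E'
from rig import bot
import cv2,numpy as np
s=bot.get_state();print({k:np.round(v,3).tolist() for k,v in s.items()})
for n in("scene","top"):
    c=bot.camera(n);cv2.imwrite(f"pics/{n}0.png",c["img"][:,:,::-1]);np.savez(f"{n}0.npz",**c)
    print(n,c["xyz"],np.round(c["rotation"],3).tolist(),c["fx"],c["cx"],c["cy"])
E
```

```text
pics
{'clock': 0.0, 'q': [67.001, 7.133, 94.633, 0.0, 78.349, -4.731], 'qd': [-0.025, 0.039, 0.038, 0.014, 0.041, 0.011], 'effort': [-0.001, -41.76, -35.993, 0.077, 0.049, -0.0], 'tool_pos': [0.204, 0.617, 0.213], 'ee_rot': [-89.99, 0.115, 71.732], 'ft_force': [1.093, -0.161, 0.298], 'torque': [0.067, 0.031, 0.025], 'width': 0.095}
scene [-0.10026513 -0.96876572  0.58446424] [-113.653, 1.074, -30.649] 467.28006844460583 282.82331075164734 207.78772169654565
top [0.31160801 0.03870088 1.55356826] [-173.049, -0.758, -91.57] 531.4739812514208 279.9118571267144 210.35957293851678
```

View pics/scene0.png

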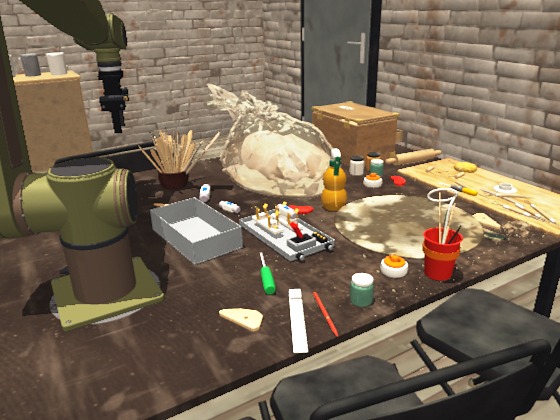

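View pics/top0.png

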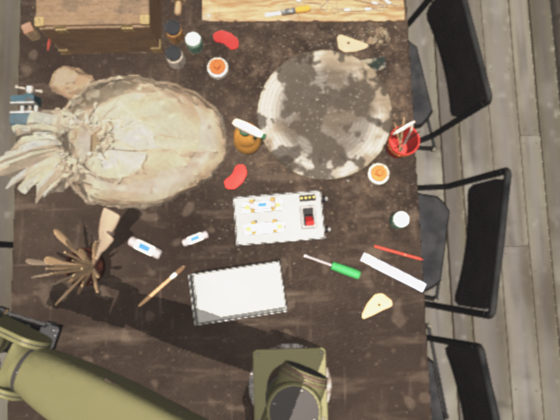

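The top view shows two fuse candidates, at (145,247) and (195,239), both left of the box. The jar at (400,219) is on the right, and a like fuse in the rear holder at (263,205) stays. I'll crop closer.

```bash
cat > h.py <<'E'
import numpy as np,cv2
from scipy.spatial.transform import Rotation as R
def load(n): return dict(np.load(n,allow_pickle=True))
def cloud(c):
    z=c["range_z"];v,u=np.mgrid[:z.shape[0],:z.shape[1]]
    P=np.stack([(u-c["cx"])/c["fx"]*z,(v-c["cy"])/c["fy"]*z,z],-1)
    W=P@R.from_euler("xyz",c["rotation"],degrees=True).as_matrix().T+c["xyz"]
    W[z==0]=np.nan
    return W
def ray(c,u,v,h):
    d=R.from_euler("xyz",c["rotation"],degrees=True).as_matrix()@np.array([(u-c["cx"])/c["fx"],(v-c["cy"])/c["fy"],1])
    return c["xyz"]+d*(h-c["xyz"][2])/d[2]
def crop(c,u0,u1,v0,v1,s,f):
    cv2.imwrite(f,cv2.resize(c["img"][v0:v1,u0:u1,::-1],None,fx=s,fy=s,interpolation=cv2.INTER_CUBIC))
def proj(c,p):
    q=R.from_euler("xyz",c["rotation"],degrees=True).as_matrix().T@(np.array(p)-c["xyz"])
    return q[0]/q[2]*c["fx"]+c["cx"],q[1]/q[2]*c["fy"]+c["cy"]
E
python3 - <<'E'
from h import *
t=load("top0.npz");s=load("scene0.npz")
crop(t,120,220,215,275,8,"pics/c1.png")
crop(t,225,335,180,255,7,"pics/c2.png")
crop(s,190,340,180,270,5,"pics/c3.png")
W=cloud(t)
for u,v in[(145,247),(195,239),(195,230),(263,205),(240,240),(320,240),(308,213)]:print(u,v,np.round(W[v,u],4))
E
```

```text
145 247 [0.4014 0.4016 0.029 ]
195 239 [0.4213 0.2606 0.0175]
195 230 [0.4485 0.2621 0.0055]
263 205 [0.5097 0.0615 0.0595]
240 240 [0.4158 0.1316 0.0064]
320 240 [ 0.4102 -0.1023 -0.0034]
308 213 [ 0.4867 -0.0673  0.0323]
```

View pics/c1.png

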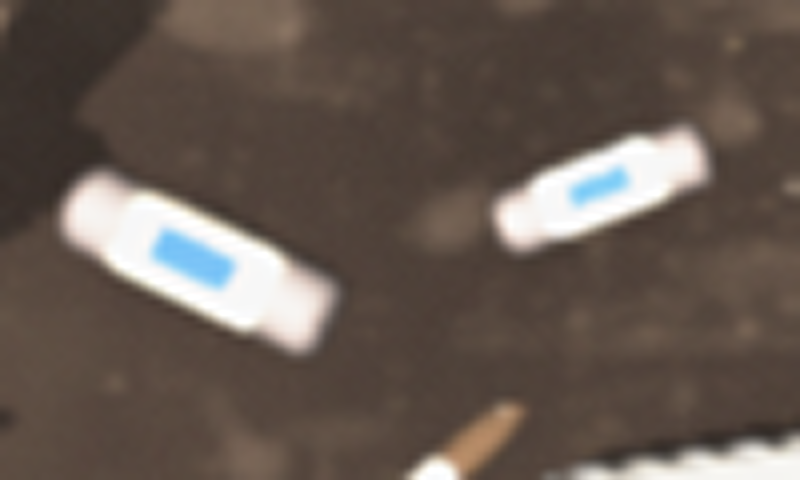

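View pics/c2.png

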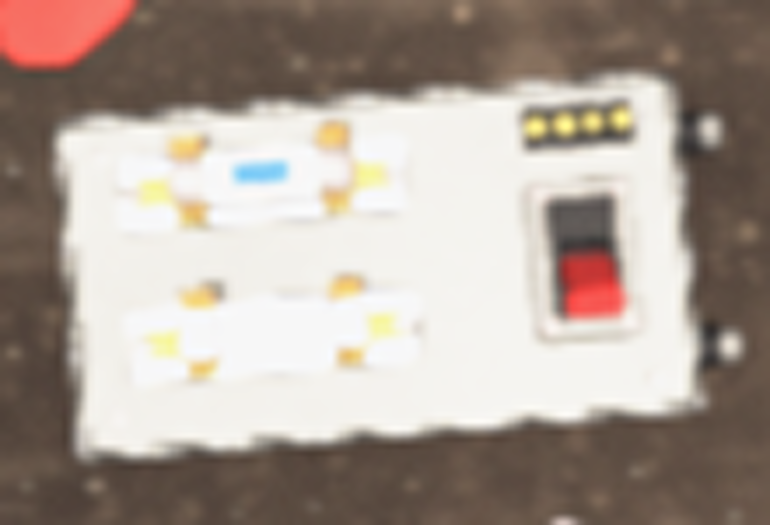

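View pics/c3.png

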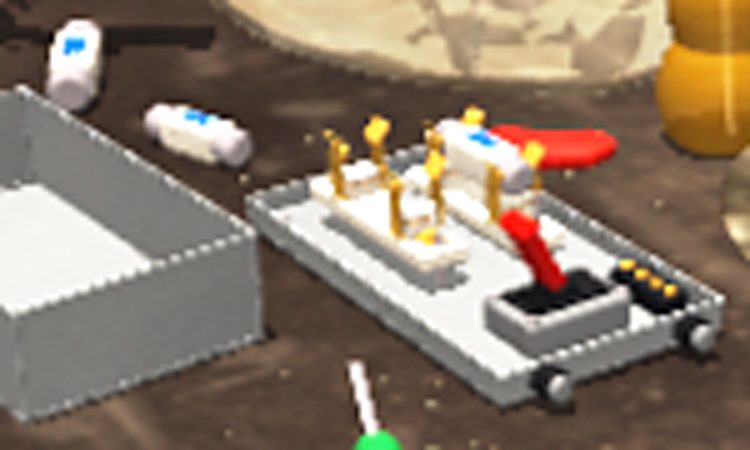

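I choose the fuse at (195,239): it is clearly the smaller of the pair, (145,247) is the bigger look-alike, and (263,205) is the installed one. Next I'll fit the box and fuse poses.

```bash
python3 - <<'E'
from h import *
t=load("top0.npz");s=load("scene0.npz")
W=cloud(t)
b=W[215:230,160:225].reshape(-1,3);print("bench z",np.nanmedian(b[:,2]), "bench near box",np.nanmedian(W[175:188,245:320,2]),np.nanmedian(W[250:260,240:300,2]))
for n in("top",): pass
# fuse mask
S=8
def rect(c,u0,u1,v0,v1,thr,h,ch=None):
    im=cv2.resize(c["img"][v0:v1,u0:u1],None,fx=S,fy=S,interpolation=cv2.INTER_CUBIC)
    g=im.min(2) if ch is None else im[:,:,ch]
    m=(g>thr).astype(np.uint8)
    cs,_=cv2.findContours(m,cv2.RETR_EXTERNAL,cv2.CHAIN_APPROX_NONE)
    k=max(cs,key=cv2.contourArea)
    (x,y),wh,a=cv2.minAreaRect(k)
    px=cv2.boxPoints(((x,y),wh,a))
    px=(px+.5)/S-.5+[u0,v0]
    P=np.array([ray(c,*p,h) for p in px])
    print(np.round(px,2).tolist());print(np.round(P,4).tolist(),"sides",np.linalg.norm(P[1]-P[0]),np.linalg.norm(P[2]-P[1]),"ctr",P.mean(0).round(4))
    for i in(0,1):
        d=P[i+1]-P[i];print("ang",np.degrees(np.arctan2(d[1],d[0])))
for thr in(130,160):
    rect(t,175,215,225,252,thr,.011,2)
    rect(t,225,331,182,252,thr,.022,2)
E
```

```text
bench z -0.00030097035213849654 bench near box 5.3290097757008326e-05 -0.0002603546250410371
[[180.01, 238.92], [205.59, 228.56], [209.06, 237.15], [183.49, 247.5]]
[[0.4232, 0.3049, 0.011], [0.4514, 0.2306, 0.011], [0.4261, 0.2208, 0.011], [0.3981, 0.295, 0.011]] sides 0.07943858123668379 0.027076954862888945 ctr [0.4247 0.2628 0.011 ]
ang -69.22453966236625
ang -158.78027610225826
[[231.44, 196.31], [321.36, 188.88], [325.46, 238.47], [235.54, 245.9]]
[[0.5425, 0.1532, 0.022], [0.5578, -0.1094, 0.022], [0.4126, -0.1159, 0.022], [0.3981, 0.1438, 0.022]] sides 0.26306474578120564 0.1453591825705862 ctr [0.4777 0.0179 0.022 ]
ang -86.67242891332937
ang -177.4342383302861
[[180.41, 239.01], [205.37, 228.97], [208.63, 237.09], [183.67, 247.13]]
[[0.4229, 0.3037, 0.011], [0.4502, 0.2312, 0.011], [0.4263, 0.222, 0.011], [0.3991, 0.2944, 0.011]] sides 0.0774466776932206 0.025579496624968775 ctr [0.4246 0.2629 0.011 ]
ang -69.36461465123932
ang -158.91039973169015
[[231.91, 196.71], [320.9, 189.4], [324.91, 238.27], [235.92, 245.58]]
[[0.5413, 0.1518, 0.022], [0.5563, -0.108, 0.022], [0.4132, -0.1144, 0.022], [0.399, 0.1426, 0.022]] sides 0.2602845153018409 0.14320290666539653 ctr [0.4774 0.018  0.022 ]
ang -86.70418877548053
ang -177.4576618645447
```

```bash
cat >> h.py <<'E'
def boxfit(c):
    u0,v0,S=225,180,8
    g=cv2.resize(c["img"][180:255,225:335,2],None,fx=S,fy=S,interpolation=cv2.INTER_CUBIC)
    m=(g>140).astype(np.uint8);cs,_=cv2.findContours(m,cv2.RETR_EXTERNAL,cv2.CHAIN_APPROX_NONE)
    k=max(cs,key=cv2.contourArea)[:,0].astype(float);k=(k+.5)/S-.5+[u0,v0]
    P=np.array([ray(c,*p,.022) for p in k])[:,:2]
    th=np.radians(2.9);ctr=np.array([.4776,.018])
    from scipy.optimize import least_squares
    def loc(p):
        a=p[2];d=P-p[:2];return d@np.array([np.cos(a),np.sin(a)]),d@np.array([-np.sin(a),np.cos(a)])
    x,y=loc([*ctr,th]);inx=np.abs(x)<.055;iny=np.abs(y)<.11
    front,back=iny&(x<-.05),iny&(x>.05);L,Rr=inx&(y>.1),inx&(y<-.1)
    def f(p):
        x,y=loc(p);e=np.concatenate([x[front]+p[3],x[back]-p[3],y[L]-p[4],y[Rr]+p[4]]);return e*1000
    r=least_squares(f,[*ctr,th,.07,.128],loss="soft_l1")
    return r.x
E
python3 - <<'E'
from h import *
t=load("top0.npz");s=load("scene0.npz")
p=boxfit(t);print(p,np.degrees(p[2]))
a=p[2];Rm=np.array([[np.cos(a),-np.sin(a),0],[np.sin(a),np.cos(a),0],[0,0,1]])
bw=lambda q:Rm@np.array(q)+[p[0],p[1],0]
print("seat top",bw([-.027,.045,.061]),"rear",bw([.037,.045,.061]))
def draw(c,u0,u1,v0,v1,S,f):
    im=cv2.resize(c["img"][v0:v1,u0:u1,::-1],None,fx=S,fy=S,interpolation=cv2.INTER_CUBIC)
    def px(q):
        u,v=proj(c,bw(q));return (int((u-u0+.5)*S),int((v-v0+.5)*S))
    C=[(-.07,-.128),(.07,-.128),(.07,.128),(-.07,.128)]
    for z,col in((0,(0,255,255)),(.022,(0,0,255))):
        cv2.polylines(im,[np.array([px((*q,z)) for q in C])],True,col,1)
    for y in(.075,.015):
        for dz,col in((0,(0,255,0)),(-.016,(255,0,255))):
            for sx in(-.0155,.0155):
                cv2.circle(im,px((-.027+sx,y,.061+.0135+dz)),4,col,1)
            cv2.circle(im,px((-.027,y,.061-.011+dz)),3,col,-1)
    cv2.imwrite(f,im)
draw(t,225,335,180,255,7,"pics/d1.png")
draw(s,230,340,195,265,7,"pics/d2.png")
E
```

```text
[0.47727707 0.01778917 0.05748249 0.0704758  0.12793289] 3.293503893691337
seat top [0.44773638 0.06116368 0.061     ] rear [0.51163067 0.06484053 0.061     ]
```

View pics/d1.png

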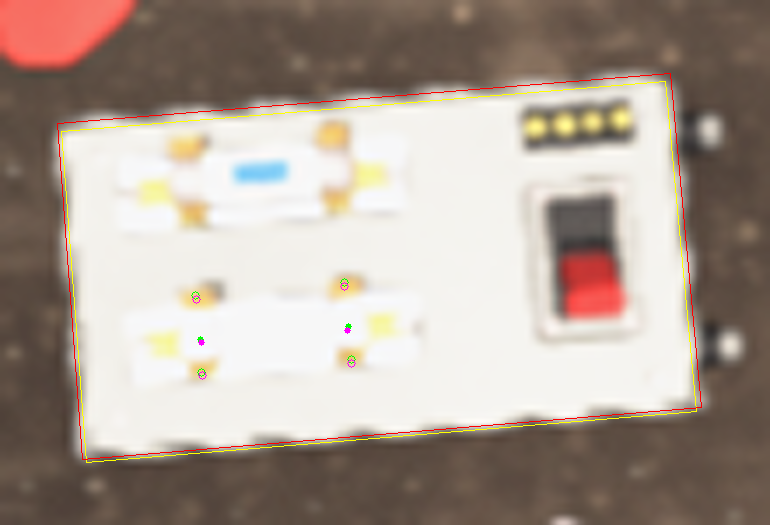

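View pics/d2.png

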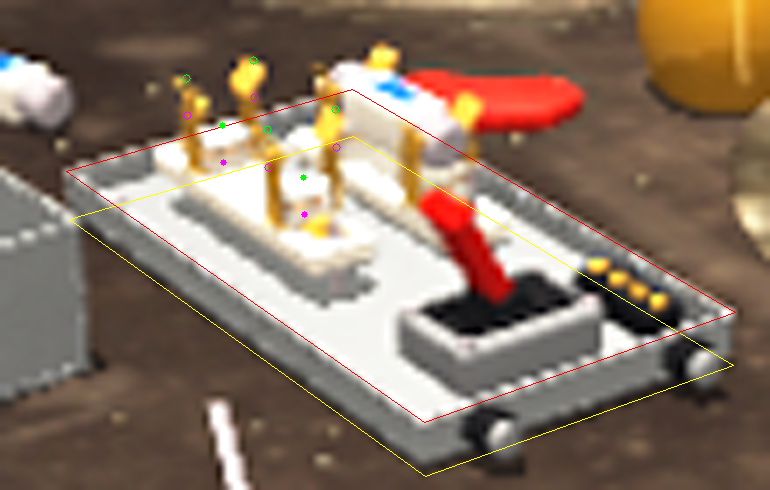

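The projected box outline matches both views, and the front lips agree with the top view to about 1 mm. Before moving, I'll check the heights along the path and cross-check the fuse.

```bash
cat >> h.py <<'E'
def plan(target,yaw,n,start=None,yaw0=None):
    from rig import bot
    s=bot.get_state();p=np.array(s["tool_pos"] if start is None else start)
    R0=R.from_euler("xyz",s["ee_rot"],degrees=True)
    R1=R.from_euler("xyz",[-90,0,yaw],degrees=True)
    rv=(R0.inv()*R1).as_rotvec(degrees=True)
    d=(np.array(target)-p)/n;Rc=R0
    for i in range(n):
        print(np.round([*(Rc.inv().apply(d)),*(rv/n)],4).tolist())
        Rc=Rc*R.from_rotvec(rv/n,degrees=True)
E
python3 - <<'E'
from h import *
t=load("top0.npz");s=load("scene0.npz")
W=cloud(t)
for v0,v1,u0,u1 in [(220,260,40,120),(220,300,40,130),(225,265,120,180),(185,225,225,290)]:
    print((v0,v1,u0,u1),np.nanmax(W[v0:v1,u0:u1,2]))
V=cloud(s);m=(V[...,0]>.2)&(V[...,0]<.5)&(V[...,1]>.3)&(V[...,1]<.6);print("scene max",np.nanpercentile(V[m][:,2],[90,99,100]))
P=V[m];h=P[P[:,2]>.1];print(h[:,:2].min(0),h[:,:2].max(0),len(h))
print("fuse panel",ray(t,194.4,237.7,.022))
# scene fuse crop
crop(s,215,245,195,220,20,"pics/c4.png")
print([proj(s,q) for q in([.4246,.2629,.011],[.4246,.2629,.022])])
plan([.425,.263,.30],20.8,9)
E
```

```text
(220, 260, 40, 120) 0.19660920687058825
(220, 300, 40, 130) 0.20443276583454595
(225, 265, 120, 180) 0.0370091545751674
(185, 225, 225, 290) 0.07707063127986591
scene max [0.44640165 0.54986108 0.56817799]
[0.20003026 0.43007506] [0.498622   0.59998442] 1886
fuse panel [0.42481319 0.26164485 0.022     ]
[(np.float64(229.36236672803196), np.float64(206.42034725468497)), (np.float64(229.13205399800646), np.float64(203.1530570195082))]
[-0.0296, -0.0096, -0.0357, 0.0046, 5.6594, -0.0118]
[-0.026, -0.0096, -0.0384, 0.0046, 5.6594, -0.0118]
[-0.022, -0.0096, -0.0408, 0.0046, 5.6594, -0.0118]
[-0.0179, -0.0096, -0.0428, 0.0046, 5.6594, -0.0118]
[-0.0136, -0.0096, -0.0443, 0.0046, 5.6594, -0.0118]
[-0.0092, -0.0096, -0.0455, 0.0046, 5.6594, -0.0118]
[-0.0046, -0.0096, -0.0461, 0.0046, 5.6594, -0.0118]
[-0.0001, -0.0096, -0.0464, 0.0046, 5.6594, -0.0118]
[0.0045, -0.0096, -0.0461, 0.0046, 5.6594, -0.0118]
```

View pics/c4.png

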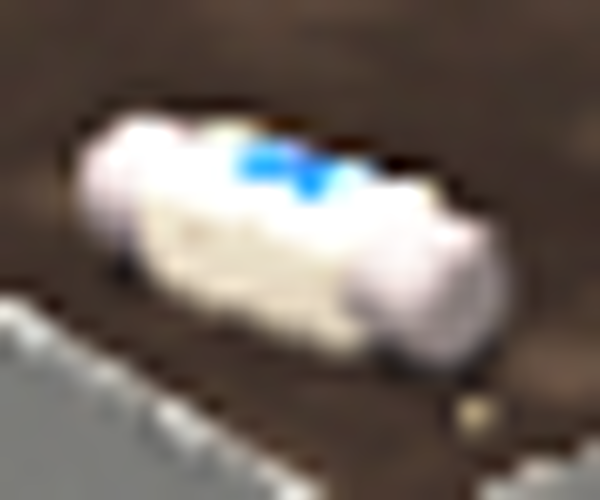

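The fuse in the scene crop has its panel at about (229,203.6), against a predicted (229.1,203.2), so both cameras agree. I'll raise the arm first to clear the brush pot (0.2 m), then traverse.

>>> jog_arm(deltas=[[[1,0,-0.045,0,0,0,0],[1,0,-0.045,0,0,0,0],[1,-0.0296,0,-0.0357,0,5.66,0],[1,-0.026,0,-0.0384,0,5.66,0],[1,-0.022,0,-0.0408,0,5.66,0],[1,-0.0179,0,-0.0428,0,5.66,0],[1,-0.0136,0,-0.0443,0,5.66,0],[1,-0.0092,0,-0.0455,0,5.66,0]]])

```text
clock: 1.1
tool_pos: [0.3517, 0.3798, 0.3041]
ee_rot: [-90.0, 0.0, 37.6]
ft_force: [0.5, 0.3, 0.8]
width: 0.0952
```

>>> jog_arm(deltas=[[[1,-0.0046,0,-0.0461,0,5.66,0],[1,0,0.03,-0.0464,0,5.66,0],[1,0.0045,0.03,-0.0461,0,5.66,0],[1,0,0.045,0,0,0,0],[1,0,0.045,0,0,0,0],[1,0,0.045,0,0,0,0],[1,0,0,0,0,0,0]]])

```text
clock: 1.98
tool_pos: [0.4219, 0.2618, 0.1052]
ee_rot: [-90.0, 0.6, 20.8]
ft_force: [0.3, -0.3, 0.8]
width: 0.095
```

```bash
python3 - <<'E'
from h import *
plan([.4247,.2623,.04],20.8,1)
E
```

```text
[0.0034, 0.0652, -0.0005, 0.049, -0.0121, -0.551]
```

>>> jog_arm(deltas=[[[1,0.0015,0.03,0,0,0,0],[1,0.0015,0.03,0,0,0,0],[1,0,0,0,0,0,0]]])

```text
clock: 2.35
tool_pos: [0.4274, 0.2644, 0.0495]
ee_rot: [-90.0, 0.1, 20.8]
ft_force: [-0.0, 1.1, 0.6]
width: 0.095
```

```bash
python3 - <<'E'
from h import *
plan([.4247,.2623,.003],20.8,1)
from rig import bot
print(bot.get_state()["tool_pos"],bot.get_state()["ee_rot"])
for n in("top","scene"):
    c=bot.camera(n);crop(c,*((160,230,215,265) if n=="top" else (200,260,180,230)),10,f"pics/e_{n}.png")
E
```

```text
[-0.0031, 0.0465, -0.001, 0.013, 0.0023, -0.1395]
[0.42738962 0.26435971 0.04945209] [-90.013037     0.13946566  20.80226886]
```

View pics/e_scene.png

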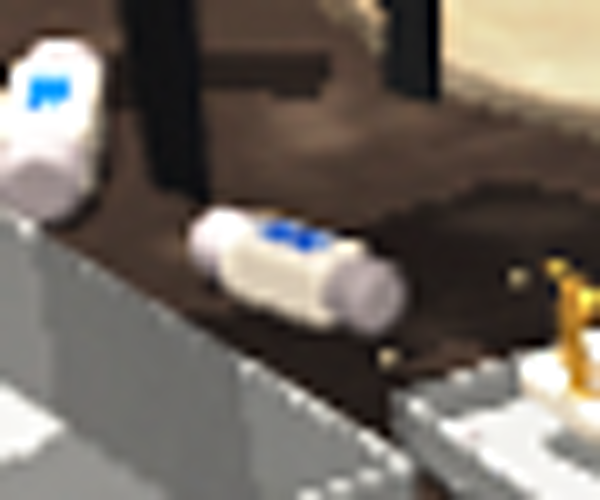

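View pics/e_top.png

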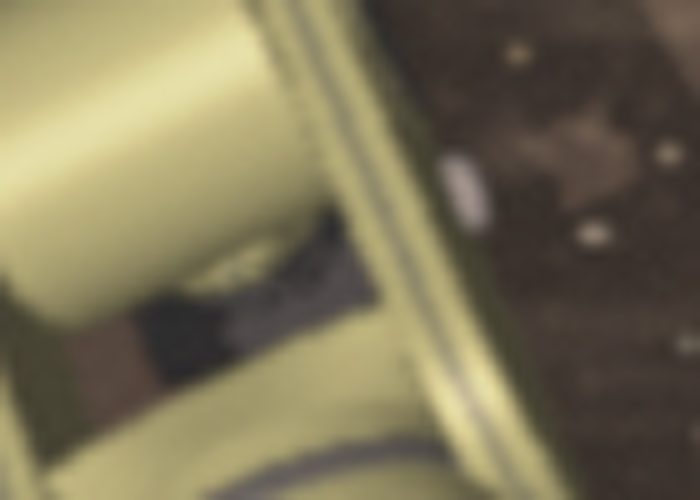

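The scene view shows the fuse between the fingers, with the grey tray near the front finger. I'll narrow the opening to about 50 mm before descending.

>>> jog_arm(deltas=[[[0.05,-0.0015,0.0,-0.0005,0,0,0],[0.05,-0.0015,0.012,-0.0005,0,0,0],[0.05,0,0.012,0,0,0,0],[0.05,0,0,0,0,0,0]]])

```text
clock: 2.95
tool_pos: [0.4242, 0.2619, 0.0239]
ee_rot: [-90.0, 0.2, 20.8]
ft_force: [0.8, -0.1, -0.2]
width: 0.0606
```

```bash
python3 - <<'E'
from h import *
plan([.4247,.2623,.003],20.8,1)
from rig import bot
for n in("scene",):
    c=bot.camera(n);crop(c,*((160,230,215,265) if n=="top" else (200,260,180,230)),10,f"pics/f_{n}.png")
t=load("top0.npz");W=cloud(t);print("tray",W[268:280,185:200,2].max(),np.nanmax(W[255:325,185:290,2]),ray(t,190,272,.05),ray(t,283,262,.05))
E
```

```text
[0.0007, 0.0209, 0.0002, 0.0169, -0.0074, -0.2008]
tray 0.06802005997329075 0.07154176420366842 [0.32676117 0.2706461  0.05      ] [0.34760742 0.00911659 0.05      ]
```

View pics/f_scene.png

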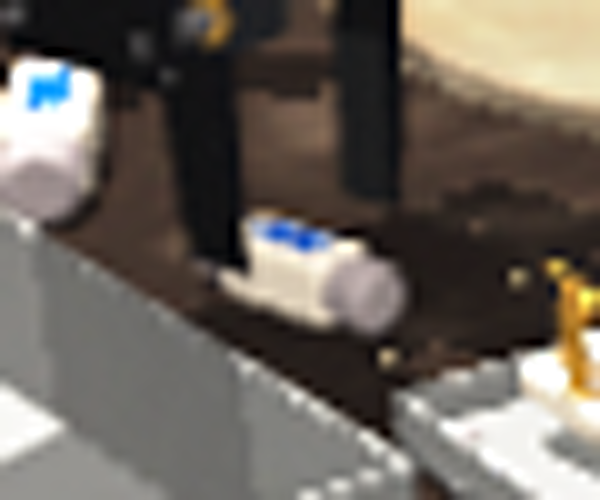

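The fuse is still between the fingers, with the tray clear. I'll descend and grip.

>>> jog_arm(deltas=[[[0.05,0,0.01,0,0,0,0],[0.05,0,0.008,0,0,0,0],[0.05,0,0.002,0,0,0,0],[-0.6,0,0,0,0,0,0],[-0.8,0,0,0,0,0,0],[-0.8,0,0,0,0,0,0],[-0.8,0,0,0,0,0,0],[-0.8,0,0,0,0,0,0]]], newtons=45)

```text
clock: 4.0
tool_pos: [0.4256, 0.2626, 0.0059]
ee_rot: [-90.0, -0.0, 20.8]
ft_force: [-1.1, -0.8, 1.6]
width: 0.0221
```

>>> jog_arm(deltas=[[[-0.8,0,0,0,0,0,0],[-0.8,0,0,0,0,0,0]]])

```text
clock: 4.25
tool_pos: [0.4256, 0.2626, 0.0059]
ee_rot: [-90.0, -0.0, 20.8]
ft_force: [-0.9, -0.9, 3.3]
width: 0.0217
```

Gripped at 22 mm width. Now I'll lift and carry.

>>> jog_arm(deltas=[[[-0.8,0,-0.02,0,0,0,0],[-0.8,0,-0.04,0,0,0,0],[-0.8,0,-0.04,0,0,0,0],[-0.8,0,-0.03,0,0,0,0],[-0.8,0,0,0,0,0,0]]])

```text
clock: 4.88
tool_pos: [0.4273, 0.2634, 0.1381]
ee_rot: [-90.0, -0.3, 20.8]
ft_force: [0.0, -0.6, -1.0]
width: 0.0218
```

```bash
python3 - <<'E'
from h import *
from rig import bot
print(bot.get_state()["ft_force"],bot.get_state()["width"])
plan([.4477,.0612,.13],3.3,6)
E
```

```text
[ 0.00397501 -0.6011843  -0.96050484] 0.021751187902216456
[-0.0088, 0.0013, -0.0327, -0.0134, 2.916, 0.0554]
[-0.0071, 0.0013, -0.0331, -0.0134, 2.916, 0.0554]
[-0.0054, 0.0013, -0.0334, -0.0134, 2.916, 0.0554]
[-0.0037, 0.0013, -0.0337, -0.0134, 2.916, 0.0554]
[-0.002, 0.0013, -0.0338, -0.0134, 2.916, 0.0554]
[-0.0003, 0.0013, -0.0339, -0.0134, 2.916, 0.0554]
```

>>> jog_arm(deltas=[[[-0.8,-0.0088,0.001,-0.0327,0,2.92,0],[-0.8,-0.0071,0.001,-0.0331,0,2.92,0],[-0.8,-0.0054,0.001,-0.0334,0,2.92,0],[-0.8,-0.0037,0.001,-0.0337,0,2.92,0],[-0.8,-0.002,0.001,-0.0338,0,2.92,0],[-0.8,-0.0003,0.001,-0.0339,0,2.92,0],[-0.8,0,0,0,0,0,0],[-0.8,0,0,0,0,0,0]]])

```text
clock: 5.88
tool_pos: [0.445, 0.0607, 0.1281]
ee_rot: [-90.0, 0.1, 3.3]
ft_force: [0.0, 0.1, 0.0]
width: 0.0219
```

```bash
python3 - <<'E'
from h import *
from rig import bot
print(bot.get_state()["ft_force"],bot.get_state()["width"])
plan([.4477,.0612,.13],3.3,1)
for n in("scene","top"):
    c=bot.camera(n);crop(c,*((225,335,170,250) if n=="top" else (225,345,170,260)),6,f"pics/g_{n}.png")
    np.savez(f"g_{n}.npz",**c)
E
```

```text
[0.00014577 0.12989427 0.00301118] 0.021913153768527795
[0.0027, -0.0019, 0.0004, -0.0317, -0.0254, -0.1408]
```

View pics/g_scene.png

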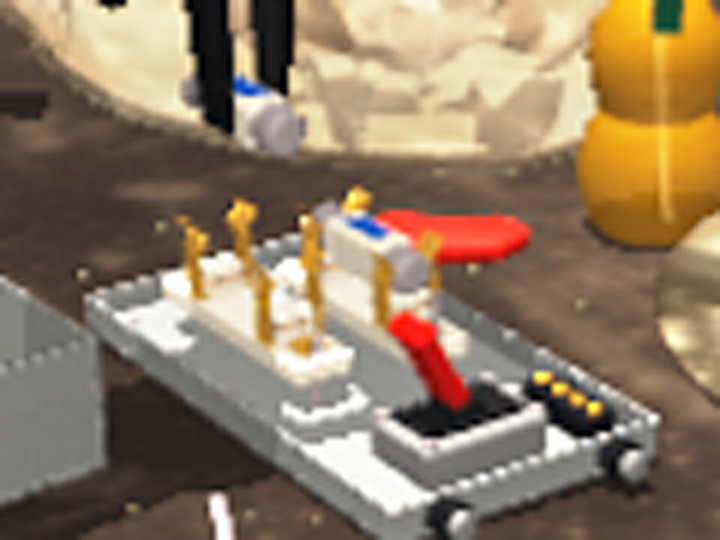

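View pics/g_top.png

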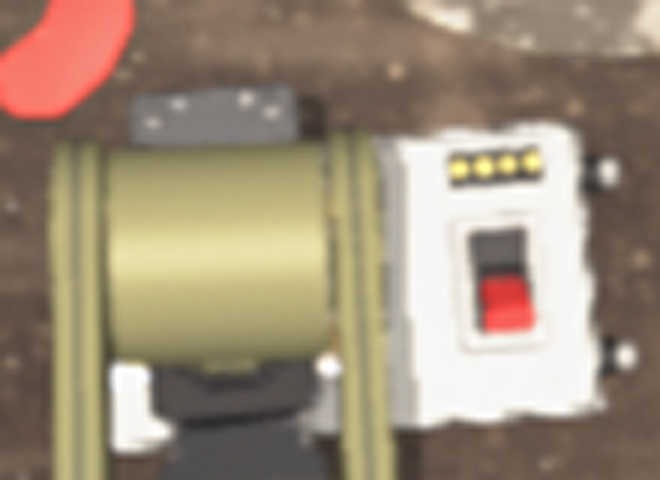

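```bash
python3 - <<'E'
from h import *
c=load("g_scene.npz");t=load("top0.npz")
p=boxfit(t);a=p[2];Rm=np.array([[np.cos(a),-np.sin(a),0],[np.sin(a),np.cos(a),0],[0,0,1]])
bw=lambda q:Rm@np.array(q)+[p[0],p[1],0]
u0,v0,S=235,175,8
im=cv2.resize(c["img"][175:250,235:335,::-1],None,fx=S,fy=S,interpolation=cv2.INTER_CUBIC)
def px(P):
    u,v=proj(c,P);return (int((u-u0+.5)*S),int((v-v0+.5)*S))
F=np.array([.445,.0607,.1332]);ey=Rm[:,1];ex=Rm[:,0]
ang=np.linspace(0,2*np.pi,40)
for e in(-.038,.038):
    cv2.polylines(im,[np.array([px(F+ey*e+.011*(ex*np.cos(g)+np.array([0,0,1])*np.sin(g))) for g in ang])],True,(0,0,255),1)
# studs, block corners
for q in[(-.038,-.107,.032),(.028,-.107,.032),(-.038,-.063,.032),(.028,-.063,.032)]:cv2.circle(im,px(bw(q)),3,(255,0,255),1)
for y in(.045-.03,.045+.03):
  for sx in(-.0155,.0155):
    for yy in(-.0065,.0065):
      for dz in(0,-.008,-.016):cv2.circle(im,px(bw((-.027+sx,y+yy,.0745+dz))),2,((0,255,0),(255,255,0),(255,0,255))[int(-dz/.008)],-1)
cv2.imwrite("pics/g2.png",im)
E
```

```text
(no output)
```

View pics/g2.png

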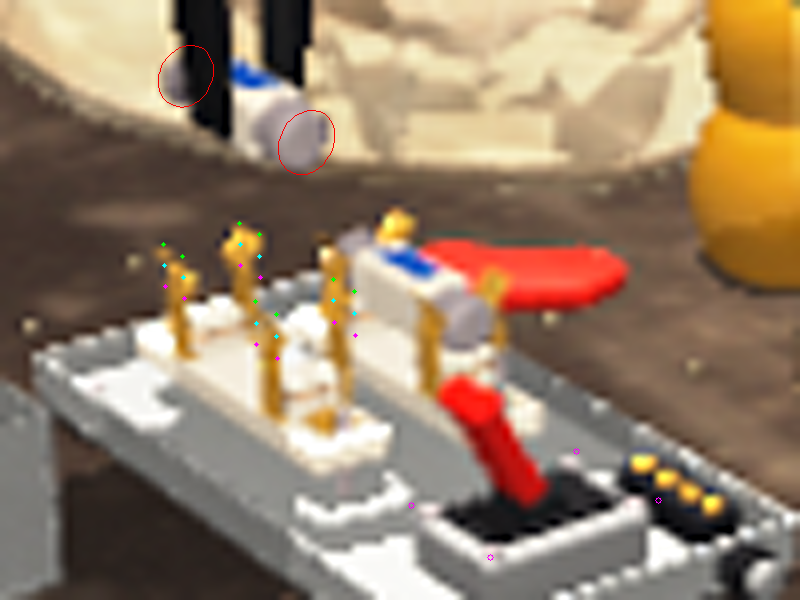

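The fuse in hand projects onto its actual place: right cap at (303,142), against a predicted (306,142). The clip pair's lateral centre also agrees. Next I'll correct x by +2.7 mm and descend to just above the nips.

>>> jog_arm(deltas=[[[-0.8,0.0027,0,0.0004,0,0,0],[-0.8,0,0.015,0,0,0,0],[-0.8,0,0.015,0,0,0,0],[-0.8,0,0.01,0,0,0,0],[-0.8,0,0.005,0,0,0,0],[-0.8,0,0,0,0,0,0],[-0.8,0,0,0,0,0,0]]])

```text
clock: 6.85
tool_pos: [0.449, 0.0609, 0.0851]
ee_rot: [-90.0, -0.1, 3.3]
ft_force: [-0.3, 0.0, -0.4]
width: 0.0215
```

```bash
python3 - <<'E'
from h import *
from rig import bot
print(bot.get_state()["ft_force"],bot.get_state()["torque"],bot.get_state()["tool_pos"])
plan([.4477,.0612,.07],3.3,1)
c=bot.camera("scene");np.savez("i_scene.npz",**c)
crop(c,235,315,185,245,10,"pics/i.png")
E
```

```text
[-0.30731225  0.0481046  -0.37344746] [-4.26500529e-02  7.59553856e-02 -9.29421936e-05] [0.44896417 0.06090132 0.08513054]
[-0.0013, 0.0151, 0.0004, 0.0018, -0.0348, 0.052]
```

View pics/i.png

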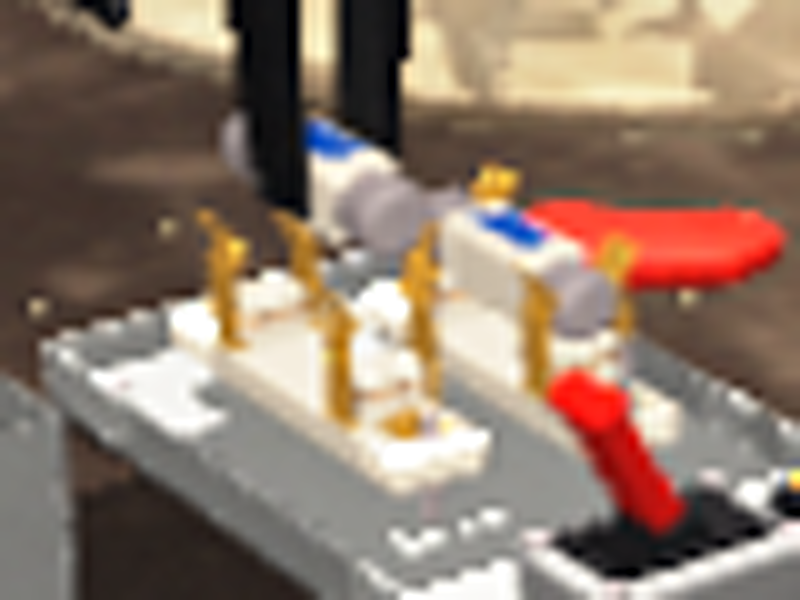

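The cap's end face at crop (398,218) sits right above the right clip's midline (leaves at 340 and 425, plus the end overhang). It's centred, so I'll go down and watch the force.

>>> jog_arm(deltas=[[[-0.8,-0.0005,0.004,0,0,0,0],[-0.8,0,0.004,0,0,0,0],[-0.8,0,0.003,0,0,0,0],[-0.8,0,0.0025,0,0,0,0],[-0.8,0,0,0,0,0,0]]], newtons=50)

```text
clock: 7.52
tool_pos: [0.4478, 0.0609, 0.0709]
ee_rot: [-90.0, 0.0, 3.3]
ft_force: [0.2, 0.3, -0.2]
width: 0.0213
```

>>> jog_arm(deltas=[[[-0.8,0,0.002,0,0,0,0],[-0.8,0,0.002,0,0,0,0],[-0.8,0,0,0,0,0,0]]])

```text
clock: 7.9
tool_pos: [0.4479, 0.061, 0.067]
ee_rot: [-90.0, 0.0, 3.3]
ft_force: [-0.4, -0.1, -1.0]
width: 0.0215
```

Fuse centre is about 0.072, with no contact yet. I'll go slowly from here.

>>> jog_arm(deltas=[[[-0.8,0,0.0012,0,0,0,0],[-0.8,0,0.0012,0,0,0,0],[-0.8,0,0.0012,0,0,0,0]]])

```text
clock: 8.28
tool_pos: [0.4486, 0.061, 0.0654]
ee_rot: [-90.0, -0.0, 3.3]
ft_force: [-6.7, 0.0, 14.4]
width: 0.0216
```

>>> jog_arm(deltas=[[[-0.8,0,0.0012,0,0,0,0],[-0.8,0,0.0012,0,0,0,0],[-0.8,0,0.0012,0,0,0,0]]])

```text
clock: 8.65
tool_pos: [0.4481, 0.0609, 0.0613]
ee_rot: [-90.0, 0.0, 3.3]
ft_force: [-4.4, -0.3, 8.3]
width: 0.0219
```

>>> jog_arm(deltas=[[[-0.8,-0.0005,0.0008,0,0,0,0],[-0.8,0,0.0008,0,0,0,0]]])

```text
clock: 8.9
tool_pos: [0.4483, 0.0609, 0.0602]
ee_rot: [-90.0, -0.1, 3.3]
ft_force: [-4.1, -0.4, 9.5]
width: 0.0216
```

>>> jog_arm(deltas=[[[-0.8,-0.0005,0.0008,0,0,0,0],[-0.8,0,0.0008,0,0,0,0]]])

```text
clock: 9.15
tool_pos: [0.4482, 0.0608, 0.0587]
ee_rot: [-90.0, -0.1, 3.3]
ft_force: [-3.1, 0.1, 7.3]
width: 0.0218
```

>>> jog_arm(deltas=[[[-0.8,-0.0005,0.0008,0,0,0,0],[-0.8,0,0.0008,0,0,0,0]]])

```text
clock: 9.4
tool_pos: [0.4477, 0.0608, 0.0567]
ee_rot: [-90.0, -0.1, 3.3]
ft_force: [-1.3, 0.4, 4.5]
width: 0.0214
```

>>> jog_arm(deltas=[[[-0.8,-0.0005,0.0008,0,0,0,0],[-0.8,0,0.0008,0,0,0,0]]])

```text
clock: 9.65
tool_pos: [0.4468, 0.0608, 0.0542]
ee_rot: [-90.0, -0.1, 3.3]
ft_force: [0.7, -0.2, 2.2]
width: 0.0216
```

```bash
python3 - <<'E'
from h import *
from rig import bot
s=bot.get_state();print(s["ft_force"],s["torque"],s["tool_pos"])
c=bot.camera("scene");np.savez("j_scene.npz",**c)
crop(c,240,310,190,240,11,"pics/j.png")
E
```

```text
[ 0.65858716 -0.19204733  2.23020494] [-0.09098795 -0.06785409 -0.02614491] [0.44681763 0.06077038 0.05415561]
```

View pics/j.png

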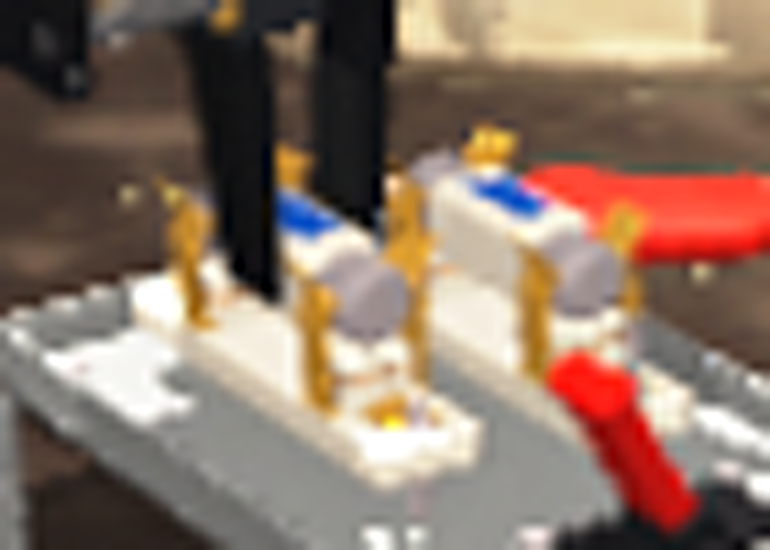

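The fuse sits between the leaves and the push has dropped to about 2 N, so it's in the last few millimetres. Smaller steps now.

>>> jog_arm(deltas=[[[-0.8,0,0.0006,0,0,0,0],[-0.8,0,0.0006,0,0,0,0]]])

```text
clock: 9.95
tool_pos: [0.4464, 0.0608, 0.0528]
ee_rot: [-90.0, -0.0, 3.3]
ft_force: [-0.4, -0.7, 6.6]
width: 0.0214
```

>>> jog_arm(deltas=[[[-0.8,0,0.0006,0,0,0,0],[-0.8,0,0.0006,0,0,0,0]]])

```text
clock: 10.2
tool_pos: [0.4464, 0.0608, 0.0525]
ee_rot: [-90.0, 0.0, 3.3]
ft_force: [-3.7, -0.7, 12.6]
width: 0.0217
```

>>> jog_arm(deltas=[[[-0.8,0,0,0,0,0,0]]])

```text
clock: 10.32
tool_pos: [0.4465, 0.0608, 0.0525]
ee_rot: [-90.0, 0.0, 3.3]
ft_force: [-2.3, 0.6, 10.8]
width: 0.0217
```

```bash
python3 - <<'E'
from h import *
from rig import bot
s=bot.get_state();print(s["ft_force"],s["torque"],s["tool_pos"])
c=bot.camera("scene");np.savez("k_scene.npz",**c)
crop(c,240,310,190,240,11,"pics/k.png")
E
```

```text
[-2.32694196  0.55710451 10.75990183] [-0.10981546  0.64853777 -0.03036026] [0.44645442 0.06077851 0.0524894 ]
```

View pics/k.png

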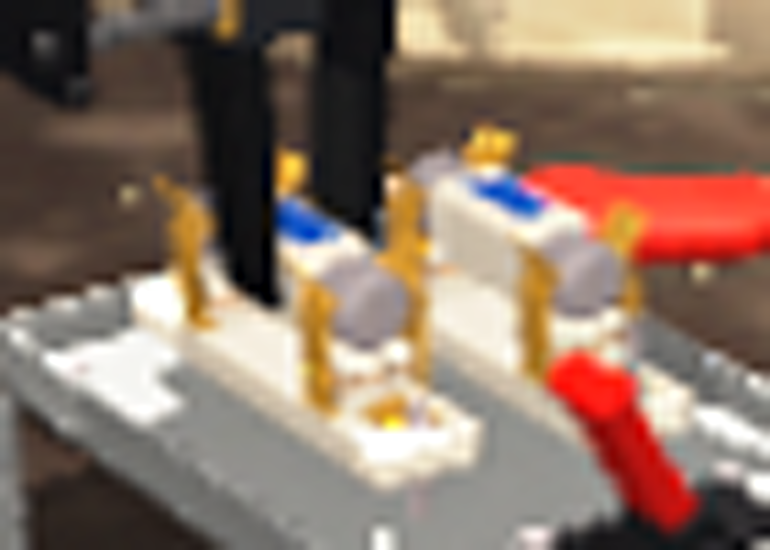

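The push climbed from 2 to 12.6 N in a fraction of a millimetre, which is the porcelain. The cap bottom in the crop (365,345) rests on the rest. I'll press slightly more to level it, then partly unload and read.

>>> jog_arm(deltas=[[[-0.8,0,0.0004,0,0,0,0],[-0.8,0,0,0,0,0,0]]])

```text
clock: 10.62
tool_pos: [0.4465, 0.0608, 0.0525]
ee_rot: [-90.0, 0.0, 3.3]
ft_force: [-3.7, 0.9, 12.5]
width: 0.0217
```

>>> jog_arm(deltas=[[[-0.8,0,-0.0006,0,0,0,0],[-0.8,0,-0.0004,0,0,0,0]]])

```text
clock: 10.88
tool_pos: [0.4464, 0.0608, 0.0525]
ee_rot: [-90.0, -0.0, 3.3]
ft_force: [-0.9, -0.6, 4.7]
width: 0.0217
```

>>> jog_arm(deltas=[[[-0.3,0,0,0,0,0,0],[-0.15,0,0,0,0,0,0],[-0.15,0,0,0,0,0,0],[-0.15,0,0,0,0,0,0]]])

```text
clock: 11.38
tool_pos: [0.4457, 0.0608, 0.0514]
ee_rot: [-90.0, 0.0, 3.3]
ft_force: [-0.8, 0.6, 0.2]
width: 0.0403
```

>>> jog_arm(deltas=[[[-0.15,0,-0.01,0,0,0,0],[-0.15,0,-0.02,0,0,0,0],[-0.15,0,-0.03,0,0,0,0],[-0.15,0,-0.03,0,0,0,0],[-0.15,0,0,0,0,0,0]]])

```text
clock: 12.0
tool_pos: [0.4483, 0.0609, 0.1453]
ee_rot: [-90.0, -0.4, 3.3]
ft_force: [0.9, -0.0, -0.2]
width: 0.0404
```

```bash
python3 - <<'E'
from h import *
from rig import bot
s=bot.get_state();print(s["ft_force"],s["torque"],s["tool_pos"])
c=bot.camera("scene");np.savez("l_scene.npz",**c)
crop(c,240,310,190,240,11,"pics/l.png")
t=load("top0.npz");p=boxfit(t);a=p[2];Rm=np.array([[np.cos(a),-np.sin(a),0],[np.sin(a),np.cos(a),0],[0,0,1]])
bw=lambda q:Rm@np.array(q)+[p[0],p[1],0]
print("paddle approach",bw([-.07,-.085,.05]),bw([-.015,-.085,.05]),bw([-.0015,-.085,.05]))
plan(bw([-.075,-.085,.13]),3.3,6)
E
```

```text
[ 0.90037592 -0.02053545 -0.20994063] [-0.06381132  0.06830044  0.00121688] [0.44826143 0.06085735 0.14529764]
paddle approach [ 0.41227601 -0.07109199  0.05      ] [ 0.46718517 -0.0679322   0.05      ] [ 0.48066287 -0.06715661  0.05      ]
[-0.0079, 0.0022, -0.0216, 0.0015, -0.004, 0.0301]
[-0.0079, 0.0022, -0.0216, 0.0015, -0.004, 0.0301]
[-0.0079, 0.0022, -0.0216, 0.0015, -0.004, 0.0301]
[-0.0079, 0.0022, -0.0216, 0.0015, -0.004, 0.0301]
[-0.0079, 0.0022, -0.0216, 0.0015, -0.004, 0.0301]
[-0.0079, 0.0022, -0.0216, 0.0015, -0.004, 0.0301]
```

View pics/l.png

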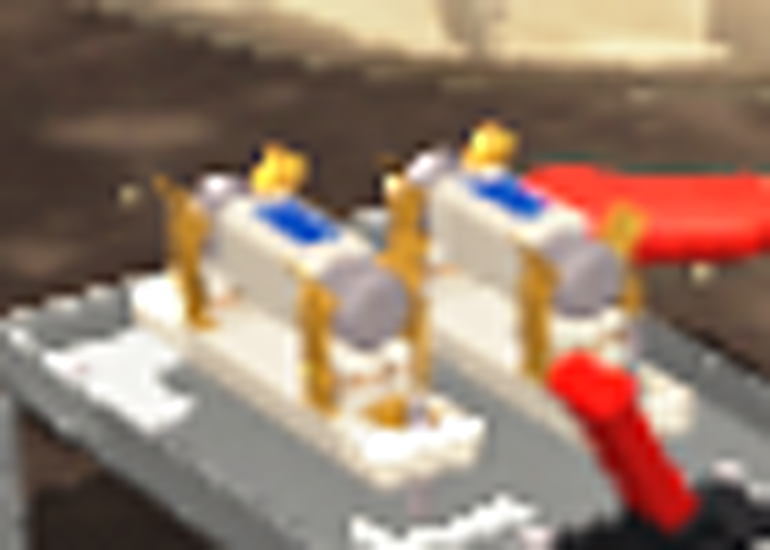

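The fuse sits level in both clips, parallel to the rear one and looking the same (caps at (215,190) and (370,300)). Now the isolator: close the fingers, move in front of the paddle and descend to 50 mm.

>>> jog_arm(deltas=[[[-1,-0.0079,0,-0.0216,0,0,0],[-1,-0.0079,0,-0.0216,0,0,0],[-1,-0.0079,0,-0.0216,0,0,0],[-1,-0.0079,0,-0.0216,0,0,0],[-1,-0.0079,0,-0.0216,0,0,0],[-1,-0.0079,0,-0.0216,0,0,0],[-1,0,0.02,0,0,0,0],[-1,0,0,0,0,0,0]]], newtons=20)

```text
clock: 13.05
tool_pos: [0.4039, -0.0708, 0.1189]
ee_rot: [-89.9, 0.3, 3.2]
ft_force: [1.1, -0.0, 0.4]
width: 0.0004
```

>>> jog_arm(deltas=[[[-1,0,0.03,0,0,0,0],[-1,0,0.025,0,0,0,0],[-1,0,0.015,0,0,0,0],[-1,0,0.004,0,0,0,0],[-1,0,0,0,0,0,0]]])

```text
clock: 13.68
tool_pos: [0.4065, -0.0713, 0.0482]
ee_rot: [-90.0, -0.0, 3.3]
ft_force: [-1.0, 0.2, 0.1]
width: 0.0003
```

```bash
python3 - <<'E'
from h import *
from rig import bot
s=bot.get_state();print(s["ft_force"],s["tool_pos"],s["width"])
c=bot.camera("scene")
crop(c,240,340,190,265,8,"pics/m.png")
plan([.4668,-.0680,.05],3.3,1)
E
```

```text
[-0.97212904  0.23087346  0.07781194] [ 0.40648352 -0.07129668  0.0481738 ] 0.0003458088981286365
[0.0601, -0.0013, -0.0, 0.0267, -0.0139, 0.0708]
```

View pics/m.png

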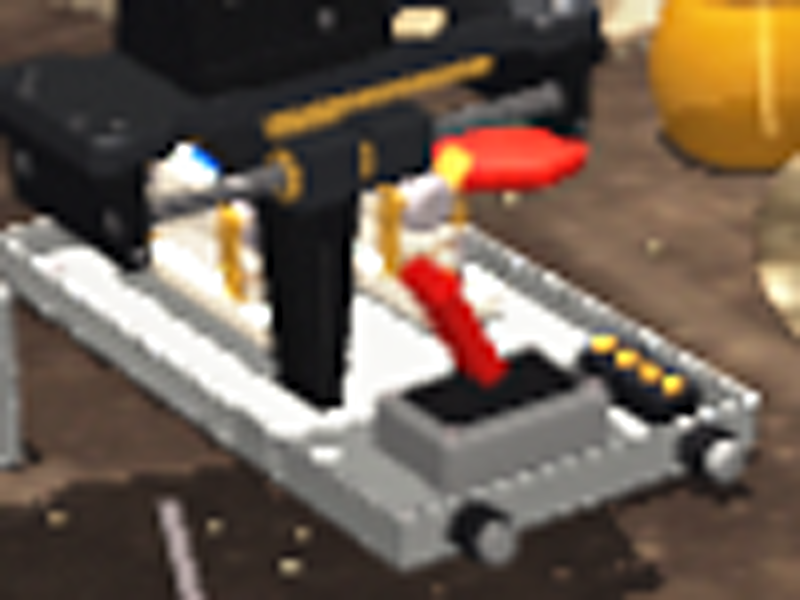

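The closed fingers stand in front of the red paddle (tip at (425,275)), aligned in y. I'll push along +x.

>>> jog_arm(deltas=[[[-1,0.008,-0.0015,0,0,0,0],[-1,0.008,0,0,0,0,0],[-1,0.008,0,0,0,0,0],[-1,0.008,0,0,0,0,0],[-1,0.008,0,0,0,0,0],[-1,0.006,0,0,0,0,0],[-1,0.004,0,0,0,0,0]]])

```text
clock: 14.6
tool_pos: [0.4565, -0.0684, 0.0492]
ee_rot: [-90.0, -0.0, 3.3]
ft_force: [-1.5, 0.4, 0.8]
width: 0.0002
```

>>> jog_arm(deltas=[[[-1,0.003,0,0,0,0,0],[-1,0.003,0,0,0,0,0],[-1,0,0,0,0,0,0]]])

```text
clock: 14.98
tool_pos: [0.4623, -0.0681, 0.0492]
ee_rot: [-90.0, -0.0, 3.3]
ft_force: [-0.1, -0.9, 0.2]
width: 0.0004
```

>>> jog_arm(deltas=[[[-1,0.002,0,0,0,0,0],[-1,0.002,0,0,0,0,0]]])

```text
clock: 15.22
tool_pos: [0.466, -0.0678, 0.0492]
ee_rot: [-90.0, 0.0, 3.3]
ft_force: [-2.5, -0.1, 1.3]
width: 0.0005
```

```bash
python3 - <<'E'
from h import *
from rig import bot
s=bot.get_state();print(s["ft_force"],s["tool_pos"],s["width"])
c=bot.camera("scene")
crop(c,240,340,190,265,8,"pics/n.png")
E
```

```text
[-2.53405726 -0.07255151  1.33623106] [ 0.46598912 -0.06784327  0.04923083] 0.0004916163025514
```

View pics/n.png

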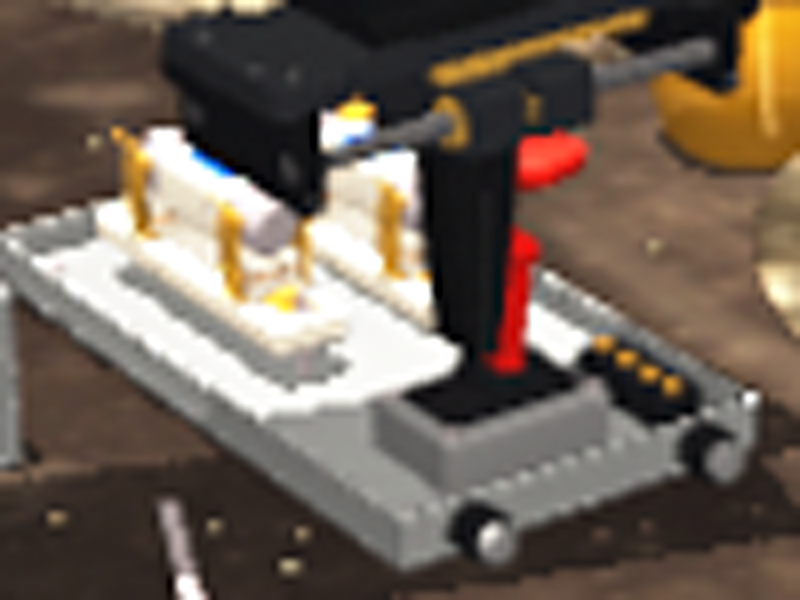

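The paddle (tip at (525,240)) is a bit past upright. I'll keep pushing.

>>> jog_arm(deltas=[[[-1,0.0015,0,0,0,0,0],[-1,0.0015,0,0,0,0,0],[-1,0.0015,0,0,0,0,0]]])

```text
clock: 15.65
tool_pos: [0.4703, -0.0676, 0.0491]
ee_rot: [-90.0, 0.0, 3.3]
ft_force: [-2.0, -0.4, 1.4]
width: 0.0006
```

>>> jog_arm(deltas=[[[-1,0.001,0,0,0,0,0],[-1,0.001,0,0,0,0,0]]])

```text
clock: 15.9
tool_pos: [0.4721, -0.0675, 0.0491]
ee_rot: [-90.0, 0.1, 3.3]
ft_force: [-2.9, -0.0, 0.7]
width: 0.0002
```

>>> jog_arm(deltas=[[[-1,0.001,0,0,0,0,0],[-1,0.001,0,0,0,0,0]]])

```text
clock: 16.15
tool_pos: [0.4742, -0.0673, 0.049]
ee_rot: [-90.0, 0.0, 3.3]
ft_force: [-4.0, -1.0, -0.7]
width: 0.0001
```

>>> jog_arm(deltas=[[[-1,0.001,0,0,0,0,0],[-1,0.001,0,0,0,0,0]]])

```text
clock: 16.4
tool_pos: [0.4759, -0.0672, 0.0489]
ee_rot: [-90.0, 0.1, 3.3]
ft_force: [-5.5, -1.0, 1.2]
width: 0.0007
```

>>> jog_arm(deltas=[[[-1,0.001,0,0,0,0,0],[-1,0.001,0,0,0,0,0]]])

```text
clock: 16.65
tool_pos: [0.4761, -0.0672, 0.0487]
ee_rot: [-90.0, 0.4, 3.3]
ft_force: [-12.5, -1.7, 6.1]
width: 0.0005
```

```bash
python3 - <<'E'
from h import *
from rig import bot
s=bot.get_state();print(s["ft_force"],s["tool_pos"],s["width"])
c=bot.camera("scene")
crop(c,240,340,190,265,8,"pics/o.png")
E
```

```text
[-12.48801974  -1.67463073   6.09585535] [ 0.47608134 -0.06715589  0.04869846] 0.0005277451508764462
```

View pics/o.png

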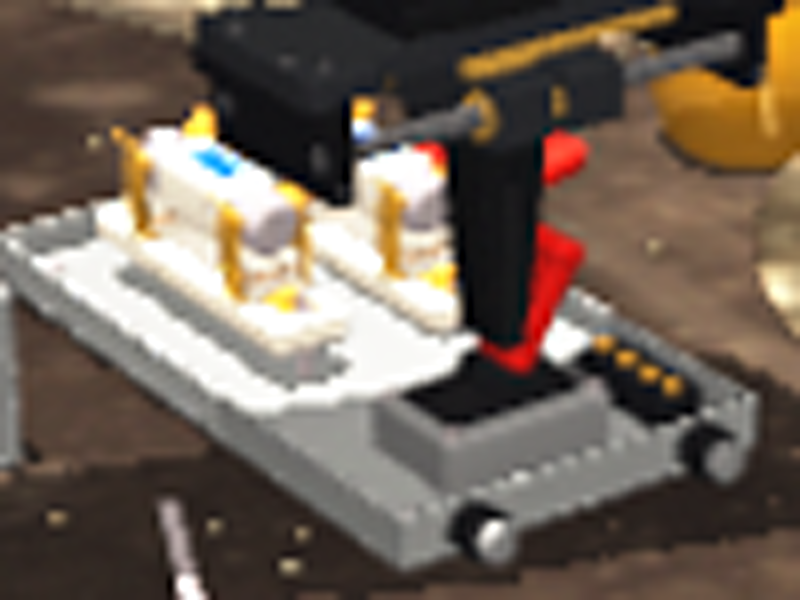

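The paddle leans to the +x side and the force rose to 12.5 N with no travel, so it's against its stop. I'll back off, raise and check.

>>> jog_arm(deltas=[[[-1,-0.005,0,0,0,0,0],[-1,-0.015,0,0,0,0,0],[-1,-0.03,0,0,0,0,0],[-1,-0.01,-0.03,0,0,0,0],[-1,0,-0.045,0,0,0,0],[-1,0,-0.045,0,0,0,0],[-1,-0.04,-0.03,0,0,0,0],[-1,-0.04,0,0,0,0,0]]])

```text
clock: 17.7
tool_pos: [0.3395, -0.0757, 0.2029]
ee_rot: [-90.2, -0.4, 3.3]
ft_force: [-0.1, -0.0, 0.1]
width: 0.0003
```

>>> jog_arm(deltas=[[[-1,-0.04,0,0,0,0,0],[-1,-0.04,0,0,0,0,0],[-1,0,0,0,0,0,0],[-1,0,0,0,0,0,0]]])

```text
clock: 18.2
tool_pos: [0.2593, -0.0798, 0.1995]
ee_rot: [-90.0, -0.1, 3.3]
ft_force: [0.4, -1.3, -0.3]
width: 0.0005
```

```bash
python3 - <<'E'
from h import *
from rig import bot
s=bot.get_state();print(s["ft_force"],s["tool_pos"],s["qd"])
c=bot.camera("scene");t=bot.camera("top")
np.savez("p_s.npz",**c);np.savez("p_t.npz",**t)
crop(c,240,340,190,265,8,"pics/p.png");cv2.imwrite("pics/pt.png",t["img"][:,:,::-1])
crop(t,225,335,180,255,7,"pics/pt2.png")
p=boxfit(load("top0.npz"));a=p[2];Rm=np.array([[np.cos(a),-np.sin(a),0],[np.sin(a),np.cos(a),0],[0,0,1]])
for th in(.4,.5):
    q=Rm@np.array([-.005+.049*np.sin(th),-.085,.031+.049*np.cos(th)])+[p[0],p[1],0]
    u,v=proj(c,q);u2,v2=proj(t,q);print(th,((u-240)*8,(v-190)*8),((u2-225)*7,(v2-180)*7))
E
```

```text
[ 0.4468091  -1.33129047 -0.33271851] [ 0.25930034 -0.0798201   0.1995193 ] [ 0.80651801  2.40125726 -0.75446535 -0.07260897  0.35067323 -0.09468728]
0.4 (np.float64(538.6990926246449), np.float64(239.85608193198368)) (np.float64(584.8634752792942), np.float64(194.83021410166438))
0.5 (np.float64(549.7495027215996), np.float64(242.4179712404391)) (np.float64(583.5069603836325), np.float64(184.63319156803675))
```

View pics/p.png

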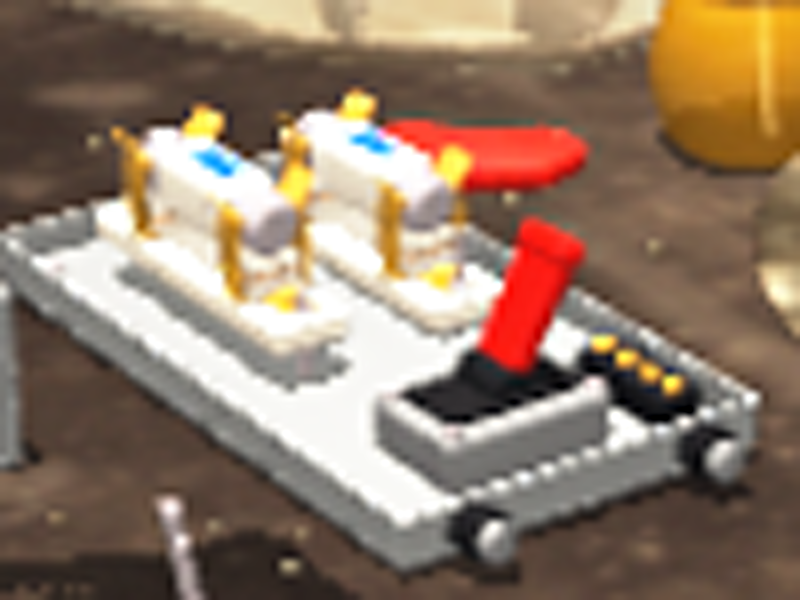

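View pics/pt.png

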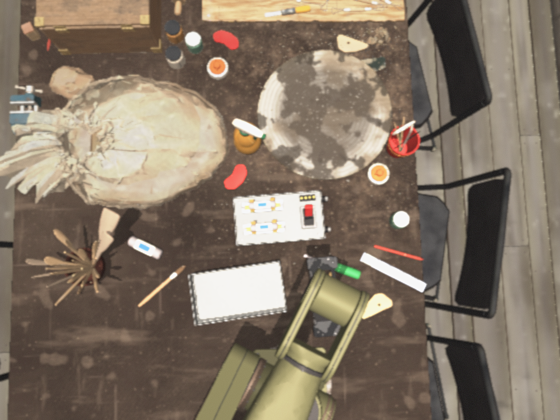

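View pics/pt2.png

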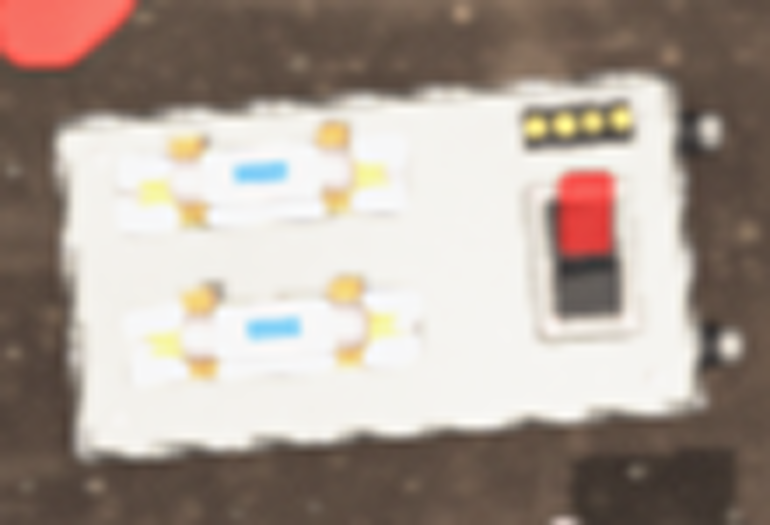

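>>> jog_arm(deltas=[[[-1,0,0,0,0,0,0],[-1,0,0,0,0,0,0]]])

```text
clock: 18.55
tool_pos: [0.2591, -0.0796, 0.199]
ee_rot: [-90.0, 0.1, 3.3]
ft_force: [0.2, -0.7, 0.2]
width: 0.0005
```

```bash
python3 - <<'E'
from h import *
c=load("p_s.npz")
p=boxfit(load("top0.npz"));a=p[2];Rm=np.array([[np.cos(a),-np.sin(a),0],[np.sin(a),np.cos(a),0],[0,0,1]])
u0,v0,S=245,195,12
im=cv2.resize(c["img"][195:240,245:305,::-1],None,fx=S,fy=S,interpolation=cv2.INTER_CUBIC)
def px(P):
    u,v=proj(c,P);return (int((u-u0+.5)*S),int((v-v0+.5)*S))
g=np.linspace(0,2*np.pi,40)
for x in(-.027,.037):
    F=Rm@np.array([x,.045,.0576])+[p[0],p[1],0]
    for e in(-.038,.038):cv2.polylines(im,[np.array([px(F+Rm[:,1]*e+.011*(Rm[:,0]*np.cos(k)+np.array([0,0,1])*np.sin(k))) for k in g])],True,(0,0,255),1)
cv2.imwrite("pics/q.png",im)
E
```

```text
(no output)
```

View pics/q.png

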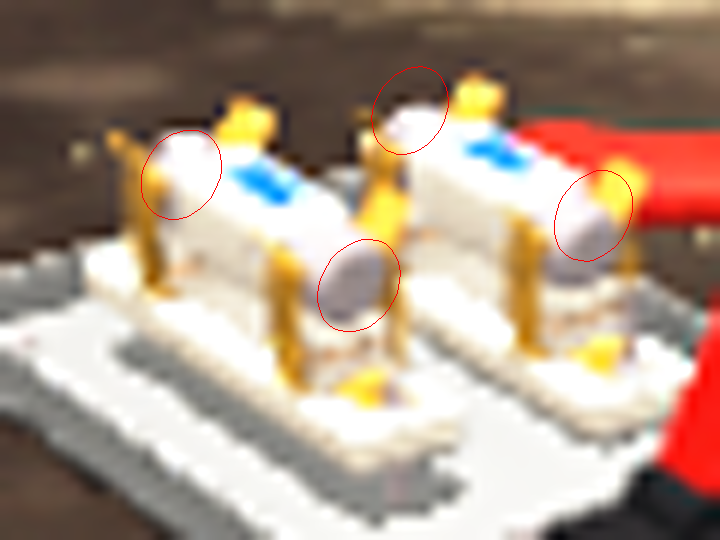

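The level overlay matches both caps, near (188,172) and (355,285), so the fuse is level. Handing in.

```bash
python3 -c "
from rig import bot
print(bot.close_job())"
```

```text
the job is handed in; nothing more can be done
None
```

I fitted the smaller spare fuse in the empty front holder and then pushed the red isolator paddle over to on. The job was handed in at about 18.6 s of the 64 s; no verdict is reported.

- **Pressing the fuse:** The highest push I read was 14.4 N, on entering the clips. It fell to about 2 N, then climbed steeply as the fuse met the porcelain, where I stopped at 12.6 N. Home came out about 3.4 mm below the topmost place. I eased the push off before letting go.
- **Isolator:** After the release I pushed the paddle until it stopped moving, at 12.5 N. Both cameras show it within about 1 pixel of the full on position.
- **Final checks:** The last pictures show the fuse level and centred in both clips. The jar and timer are where they stood, and the arm is clear.
- **What disagreed:** On entry the fuse sat roughly 1 mm too far in x, giving up to 6.7 N sideways. I trimmed that out while pressing. The first contact also came about 2 mm higher than the measured home height implies, probably because that offset made the fuse ride on the flared lips.

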